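Hold the spring clamp open around the panel's edge

TASK

Pick up the large spring clamp by its handles, squeezing them fully together so that its jaws gape wide, and bring it level and jaws first around the free upright edge of the plywood panel that stands in two slotted feet, about half-way up that edge. Finish while still holding it there squeezed open in the air, pointing straight along the panel, with both black jaw pads past the edge, one on each side, and no part of the clamp touching the panel, so that I can slip the protective pads in. Leave the other things on the bench where they are.

Things in the scene. Friction and masses are not known exactly. Their poses are not given: they have to be found in the camera images.
- clamp_pivot (a point): Large spring clamp like a clothes-peg, loose, 150 mm long, 32 mm high, 150 g, lying flat on the bench. Point on its pivot pin, 16 mm above its underside. x points along its midplane to the jaws, y across, z up. The spring shuts the jaws; squeezing the handles together along y opens them.
- clamp_grip (a point): Point midway between the clamp's handles, 60 mm behind the pivot, half-way up; axes as the clamp. Handles: two black flat bars 8 mm thick, 32 mm high, 20 to 80 mm behind the pivot, flared at rest: 61 mm over their outsides here, 68 mm at the tail. At the stop they are parallel, 28 mm over all. Squeeze here: 8 N to start, 14 N at the stop; 20 to 30 N holds firmly.
- clamp_jaws (a point): Point between the clamp's black jaw pads, 65 mm ahead of the pivot, half-way up; axes as the clamp. The pads lie 58 to 72 mm ahead of the pivot and touch each other at rest; at the stop they stand about 30 mm apart and the jaws are about 62 mm over their outsides. The throat behind them is free from 15 mm ahead of the pivot.
- clamp_left (a joint): how far the clamp is open: the angle of its left half (the right half mirrors it), rad; 0 = jaws shut (at rest), 0.26 = handles squeezed to the stop
- panel_edge (a point): Half-way up the free upright edge, towards the robot, of a fixed plywood panel 9 mm thick, 200 mm long; point mid-thickness, 75 mm above the bench (panel spans 10 to 140 mm). x points level along the panel, from this edge into it, y square to its faces, z up. Two slotted wooden feet (100 mm across y, 40 mm high) carry it, the first from x = 75 mm on.
- small_clamp: small spring clamp (not the one to use), 65 mm long, 40 mm wide, 16 mm high, lying flat; origin under its pivot
- bar_clamp: one-handed bar clamp, 340 mm long, about 95 mm wide, 30 mm high, lying flat; origin under the middle of its bar
- tape_roll: roll of paper tape lying flat, 68 mm across, 24 mm high; origin under its centre
- glue: white glue bottle, 54 mm across, 150 mm high, standing; origin under its centre
- offcut: wood offcut 160 x 45 x 22 mm; origin under its centre
- tin: open aluminium tin, 76 mm across, 60 mm high; origin under its centre

How it is judged:
On the way:
1. the clamp is squeezed wide open by the fingers (value of joint clamp_left above 0.19 rad and contact force between the fingers and clamp above 3 N), for 0.2 s.
At the end, for the whole second after the job is handed in: Fingers hold the clamp (over 3 N), open over 0.19 rad, still, level and in line with the panel (each within 0.2 rad), pivot 50 to 100 mm above the bench; the panel edge is 15 to 57 mm ahead of the pivot, within 12 mm of its midplane; clamp and panel do not touch (all of step 1 and x of panel_edge in the frame of clamp_pivot between 0.015 and 0.057 m and y of panel_edge in the frame of clamp_pivot between -0.012 and 0.012 m and height (world z) of clamp_pivot between 0.05 and 0.1 m and angle between clamp_pivot's own z axis and vertical below 0.2 rad and angle between the x axis of clamp_pivot and the x axis of panel_edge, either way round below 0.2 rad and contact force between clamp and panel below 0.2 N and linear speed of clamp below 0.02 m/s); the arm keeps its last pose, push and grip.
It fails at once if another thing on the bench was moved by more than 30 mm (distance of any of small_clamp, bar_clamp, tape_roll, glue, offcut, tin from where it was at the start of the episode above 0.03 m).
It also fails if it takes over 45 s, if anything falls off the work surface, if the arm or the gripper's body presses on something with over 40 N, if the wrist force passes 120 N, or if a joint passes its speed limit or range.

ROBOT

A 6-joint arm with a two-finger parallel gripper is mounted at the origin on the work surface. World frame = base frame: x ahead of the robot, y to its left, z up, the work surface at z = 0. Lengths are in m, angles in rad, forces in N, time in s.
With the tool pointing down it reaches from about 0.35 to 0.975 m from the base axis. Payload 4.9 kg.
Tool frame: the origin (TCP) lies at the very end of the fingers, on their centre line; the grasp point (between the pads) lies 19 mm behind it; x points along the fingers, y is the direction in which the jaws open and shut, and the axes are right-handed (so a half turn about x gives the same grasp; the last joint's range is limited). The gripper opens to 85 mm and grips with 20 to 120 N. Pads are 22 mm wide; open, the fingers measure 114 mm over their backs; the gripper's body (76 mm by 85 mm) begins 54 mm behind the grasp point. The pads swing forward as they close: fully open they stand 13 mm farther back than shut.
Start: joints at [-1.249, 0.053, 1.613, -0, 1.476, -0.119], TCP at [0.267, -0.565, 0.231] pointing down, gripper open.
Joint ranges: [-3.01, 3.01], [-1.01, 2.22], [0.06, 2.58], [-1.02, 4.17], [0.09, 2.62], [-3.14, 3.14]. Speed limits (rad/s): [2.57, 2.57, 3.14, 3.14, 3.14, 3.14].

INTERFACE

Orientations are given as a rotation vector (axis times angle).
In Python, from station import ctrl gives the robot as it stands. The module is installed in compiled form; this text tells all that it offers.
- The arm moves only by the shell command python3 -m handwheel 'ROWS' [FORCE]. ROWS is JSON, one flat list of numbers, 7 for each row, row after row: the opening, from 0 (shut) to 1 (fully open), then the shift along the tool's x, y, z in m, then the turn, a rotation vector about the tool's x, y, z in degrees. A call has 1 to 12 rows; each row is the pose to reach, as a shift and turn from the pose commanded when the call began, along the tool's axes at that moment; what a row does not reach only later rows make up. A row lasts 1/12 s, in which the tool goes at most 41.7 mm and 7.16 degrees, less where a joint would pass 70% of its speed; a pose out of reach is approached as far as the arm can. A call with a gripper value outside its range is refused whole. The fingers move at their own pace and stop on an object; FORCE is the grip in N (left out, the last holds). Time passes only in rows, so rows that repeat a pose let the fingers close. It gives the time, the measured TCP pose, the force and the opening at its end, in the units of the state.
- ctrl.get_obs(): the state, without advancing time (a new reading comes with each control period).
- ctrl.get_image(name): name is "scene" or "top" or "wrist"; returns (picture, depth): 384x512x3 uint8, blue, green, red; 384x512 float32, m along the optical axis (not along the pixel's ray), 0 where there is no reading.
- ctrl.camera_params(name): a dict with "fov_y" (degrees; the focal length in pixels is half the picture's height over the tangent of half this angle, whatever the lens; pixels are square), "cx", "cy" (the principal point, pixels), "R" (3x3) and "t" (3): a world point X has camera coordinates R X + t; the wrist camera has in their place "hand_eye" (4x4, takes a point from camera to tool coordinates, whose origin is the TCP and whose axes are the tool frame's). Camera axes: x right, y down, z forward; pixel columns grow to the right and rows downward; lengths in m; the calibration is good to about 2 mm. A picture is of the moment at which its call begins: read the wrist's pose just before it. camera_params takes no time and is no camera call.
- ctrl.finish_job(): hands the job in, once; it reports no verdict.
The state is a dict: "t": time; "q": joint angles; "dq": joint speeds; "effort": joint torques, N m; "tool_pos": TCP position; "tool_rot": TCP orientation; "contact_force": force on the tool from outside, world axes, zero at the start; "wrist_torque": the same for the moment, N m; "opening": finger opening in m.
Only numpy, scipy, OpenCV 4.12 (cv2) and the standard library are available. Lean on these libraries where they do the work, as an engineer would, in place of code of your own. Each camera call takes 0.05 s, during which the arm holds its last target.

## Working session

There is one attempt and no reset: what is moved stays moved. The work goes in short steps, Python scripts to look and compute and a shell command to move; the robot and the scene stay as the last step left them, time stands still between calls to the robot, and variables do not carry over. Pictures are saved under pics/ and viewed, and the job is handed in when it is done.

```bash
mkdir -p pics
cat > look.py <<'E'
import cv2,sys,numpy as np
from station import ctrl
def grab(name,tag):
    o=ctrl.get_obs(); im,d=ctrl.get_image(name)
    cv2.imwrite(f'pics/{tag}.png',im); np.savez(f'pics/{tag}.npz',im=im,d=d,pos=o['tool_pos'],rot=o['tool_rot'])
    return o,im,d
E
python3 - <<'E'
from look import *
for n in ('scene','top'):
    o,im,d=grab(n,n+'0'); print({k:np.round(v,4).tolist() if not isinstance(v,float) else v for k,v in ctrl.camera_params(n).items()})
print(o)
E
```

```text
{'fov_y': 46.519563596476246, 'cx': 256.981067902052, 'cy': 193.65827744726997, 'R': [[0.6177, 0.7864, -0.0016], [0.4239, -0.3347, -0.8416], [-0.6624, 0.5191, -0.5402]], 't': [-0.3932, -0.2014, 1.6892]}
{'fov_y': 55.57762396967672, 'cx': 255.0370801674142, 'cy': 182.93964239681523, 'R': [[-0.0197, -0.9998, 0.0024], [-0.9873, 0.0191, -0.1575], [0.1575, -0.0054, -0.9875]], 't': [0.0375, 0.6148, 0.9641]}
{'t': 0.05, 'q': array([-1.24903262e+00,  5.33014751e-02,  1.61427263e+00,  3.12816555e-07,
        1.47600707e+00, -1.19008931e-01]), 'dq': array([-0.00012963, -0.00150201, -0.001375  ,  0.00073273, -0.0009206 ,
       -0.00018898]), 'effort': array([ 4.01770922e-04, -3.95174181e+01, -3.71663117e+01, -6.70181316e-05,
        4.01150945e-03,  7.69365926e-06]), 'tool_pos': array([ 0.26644841, -0.56467816,  0.23011012]), 'tool_rot': array([ 1.97786537,  0.44514222, -1.97827269]), 'contact_force': array([-0.01071501, -0.62566444, -0.44826784]), 'wrist_torque': array([0.01482237, 0.03081613, 0.03498719]), 'opening': 0.08513551352879797}
```

View pics/scene0.png

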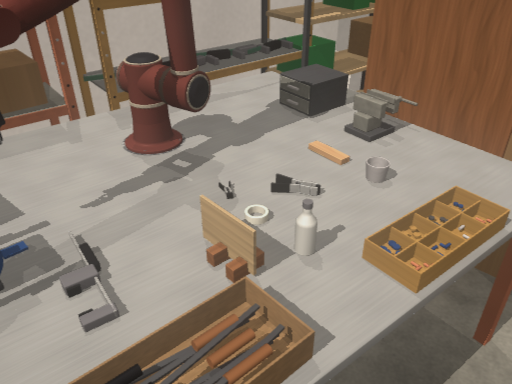

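View pics/top0.png

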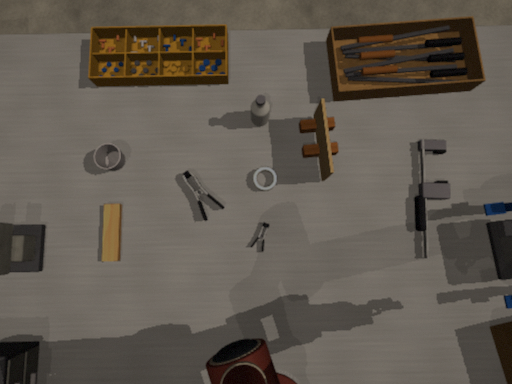

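Run:
```python
import cv2,numpy as np
im=cv2.imread('pics/top0.png')
a=cv2.resize(im[155:235,165:245],(480,480),interpolation=cv2.INTER_CUBIC)
b=cv2.resize(im[90:190,290:350],(288,480),interpolation=cv2.INTER_CUBIC)
cv2.imwrite('pics/z0.png',np.hstack([a,b]))
s=cv2.imread('pics/scene0.png')
cv2.imwrite('pics/z1.png',cv2.resize(s[165:285,190:330],(700,600),interpolation=cv2.INTER_CUBIC))
```

```text
(no output)
```

View pics/z0.png

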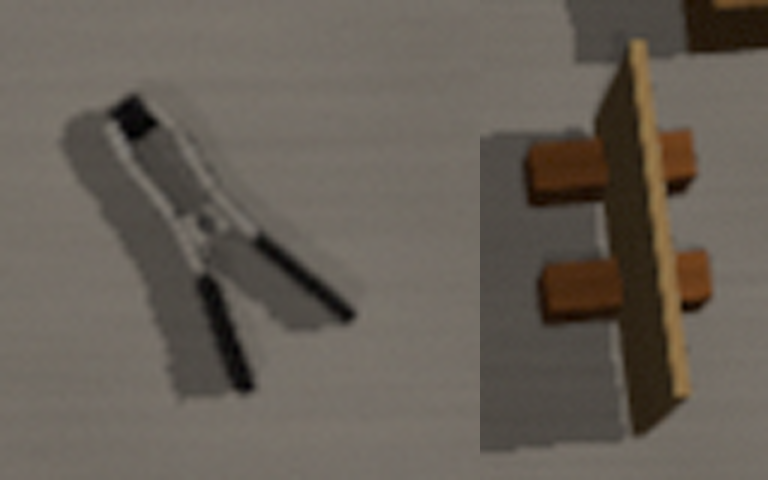

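View pics/z1.png

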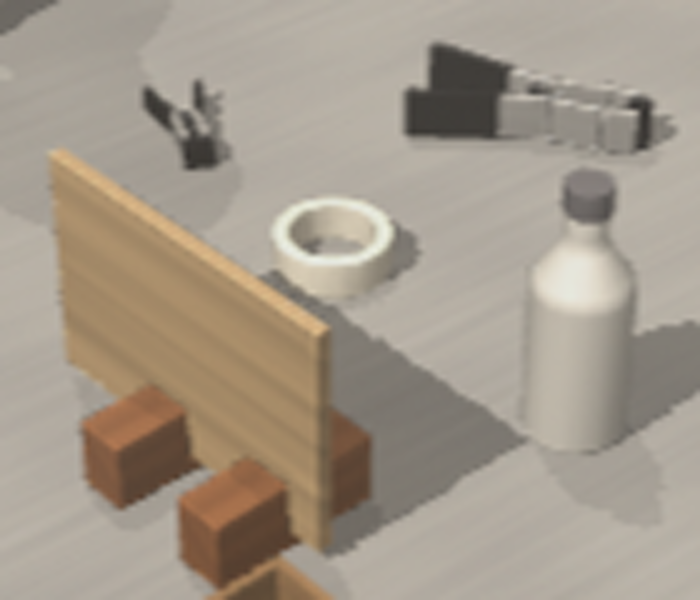

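```bash
cat >> look.py <<'E'
from scipy.spatial.transform import Rotation as Ro
def ray(name,uv,z,pos=None,rot=None):
    c=ctrl.camera_params(name); f=192/np.tan(np.radians(c['fov_y']/2))
    v=np.array([(uv[0]-c['cx'])/f,(uv[1]-c['cy'])/f,1.])
    if 'R' in c and name!='wrist': R=np.array(c['R']); t=np.array(c['t']); O=-R.T@t; D=R.T@v
    else:
        H=np.array(c['hand_eye']); Rt=Ro.from_rotvec(rot).as_matrix()
        O=Rt@H[:3,3]+pos; D=Rt@H[:3,:3]@v
    return O+D*(z-O[2])/D[2]
def proj(name,X,pos=None,rot=None):
    c=ctrl.camera_params(name); f=192/np.tan(np.radians(c['fov_y']/2))
    if name!='wrist': p=np.array(c['R'])@X+np.array(c['t'])
    else:
        H=np.array(c['hand_eye']); p=np.linalg.inv(H)@np.r_[Ro.from_rotvec(rot).as_matrix().T@(np.array(X)-pos),1]
    return f*p[0]/p[2]+c['cx'],f*p[1]/p[2]+c['cy']
E
python3 - <<'E'
from look import *
for n,uv,z in [('pads',(187.3,174.3),.032),('pivot',(199.7,192),.032),('tailL',(205.4,219.3),.032),('tailR',(223.5,208),.032),
 ('edge',(331.7,172.7),.14),('far',(322.9,98.8),.14),('tape',(264,179),.024),('small',(262,237),.016),('glue',(261,100),.15),('footnear',(333,149),.04)]:
    print(n,ray('top',uv,z).round(4))
pads,piv,tl,tr=[ray('top',uv,.032) for uv in [(187.3,174.3),(199.7,192),(205.4,219.3),(223.5,208)]]
m=(tl+tr)/2; print(np.linalg.norm(tl-tr), np.degrees(np.arctan2(*(pads-m)[1::-1])),np.degrees(np.arctan2(*(pads-piv)[1::-1])))
s=np.load('pics/top0.npz')['d']; print(s[172:175,329:334])
print(ctrl.camera_params('wrist'))
print(Ro.from_rotvec(ctrl.get_obs()['tool_rot']).as_matrix().round(3))
E
```

```text
pads [0.6466 0.2169 0.032 ]
pivot [0.5953 0.1815 0.032 ]
tailL [0.5184 0.1654 0.032 ]
tailR [0.5489 0.1149 0.032 ]
edge [ 0.6234 -0.1692  0.14  ]
far [ 0.821  -0.1565  0.14  ]
tape [ 6.303e-01 -5.000e-04  2.400e-02]
small [0.4668 0.0088 0.016 ]
glue [0.8167 0.0062 0.15  ]
footnear [ 0.7104 -0.1985  0.04  ]
0.0590009442777753 34.19702903780275 34.5623800886058
[[0.94528264 0.93292284 0.9243668  0.92894405 0.92920506]
 [0.94596916 0.9415458  0.94035375 0.94555235 1.0661478 ]
 [0.9539309  0.95487344 0.9549713  1.0692104  1.0663344 ]]
{'fov_y': 70.08420155401616, 'cx': 256.5632812157563, 'cy': 191.05729118373637, 'hand_eye': array([[-4.94242604e-04, -2.83781689e-01,  9.58888789e-01,
        -1.42213622e-01],
       [ 9.99999062e-01, -1.36537214e-03,  1.11352359e-04,
        -1.44418518e-04],
       [ 1.27764028e-03,  9.58887944e-01,  2.83782097e-01,
        -7.27611808e-02],
       [ 0.00000000e+00,  0.00000000e+00,  0.00000000e+00,
         1.00000000e+00]])}
[[-0.001  0.427 -0.904]
 [ 0.002 -0.904 -0.427]
 [-1.    -0.002 -0.   ]]
```

```bash
python3 -m handwheel '[1,0,-0.02,-0.02,0,0,0, 1,0,-0.04,-0.045,0,0,0, 1,0,-0.065,-0.07,0,0,0, 1,0,-0.09,-0.095,0,0,0, 1,0,-0.11,-0.12,0,0,0, 1,0,-0.135,-0.145,0,0,0, 1,0,-0.16,-0.17,0,0,0, 1,0,-0.18,-0.195,0,0,0, 1,0,-0.205,-0.22,0,0,0, 1,0,-0.23,-0.245,0,0,0, 1,0,-0.25,-0.265,0,0,0, 1,0,-0.26,-0.275,0,0,0]' 28
```

```text
t: 1.1
tool_pos: [0.4049, -0.2098, 0.2308]
tool_rot: [1.976, 0.447, -1.976]
contact_force: [-0.2, -0.4, -0.7]
opening: 0.0854
```

```bash
python3 -m handwheel '[1,0,-0.02,-0.02,-1,0,0, 1,0,-0.04,-0.045,-2,0,0, 1,0,-0.065,-0.07,-3,0,0, 1,0,-0.09,-0.095,-4,0,0, 1,0,-0.11,-0.12,-5,0,0, 1,0,-0.135,-0.145,-6,0,0, 1,0,-0.16,-0.17,-7,0,0, 1,0,-0.18,-0.195,-8,0,0, 1,0,-0.205,-0.22,-9,0,0, 1,0,-0.23,-0.245,-9,0,0, 1,0,-0.255,-0.27,-9,0,0, 1,0,-0.264,-0.28,-9,0,0]'
python3 - <<'E'
from look import *
o,im,d=grab('wrist','w1'); print(o['tool_pos'],Ro.from_rotvec(o['tool_rot']).as_matrix().round(3))
E
```

```text
t: 2.1
tool_pos: [0.5453, 0.149, 0.2306]
tool_rot: [1.879, 0.584, -1.879]
contact_force: [-0.6, 0.3, -1.4]
opening: 0.0855
[0.54525957 0.14904485 0.23063433] [[-0.001  0.566 -0.825]
 [ 0.001 -0.825 -0.566]
 [-1.    -0.001 -0.   ]]
```

View pics/w1.png

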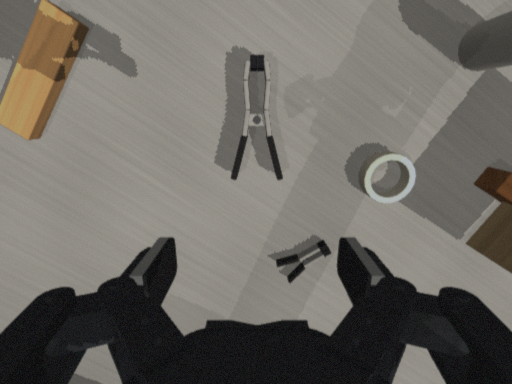

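Run:
```python
from look import *
s=np.load('pics/w1.npz');im=s['im'];d=s['d']
m=(im.max(2)<45).astype(np.uint8); m[:,:200]=0;m[:,310:]=0;m[230:]=0
n,l,st,c=cv2.connectedComponentsWithStats(m)
for i in range(1,n):
    if st[i,4]>20: print(st[i],c[i])
P=[ray('wrist',uv,.032,s['pos'],s['rot']) for uv in [(257,62),(257,120),(235,177),(280,177)]]
print(np.round(P,4))
t=(P[2]+P[3])/2;print(np.linalg.norm(P[2]-P[3]),np.degrees(np.arctan2(*(P[0]-t)[1::-1])),np.linalg.norm(P[0]-P[1]),np.linalg.norm(t-P[1]))
print(d[115:125,257])
# where grasp point of tool axis hits on image
```

```text
[251  56  13  15 182] [256.67032967  63.0989011 ]
[232 136  14  43 203] [238.4729064  156.89162562]
[267 137  15  42 205] [274.10731707 157.09268293]
[[0.6488 0.2196 0.032 ]
 [0.5959 0.1834 0.032 ]
 [0.5218 0.1667 0.032 ]
 [0.5543 0.1192 0.032 ]]
0.057552671690670694 34.67084430420588 0.06400298175471875 0.07060588055626903
[0.3365464  0.32961187 0.3292415  0.32948112 0.3314127  0.3300602
 0.33049098 0.33267274 0.3308017  0.33164635]
```

```bash
python3 -m handwheel '[1,0.025,0,0,0,0,0, 1,0.05,0,0,0,0,0, 1,0.08,0,0,0,0,0, 1,0.11,0,0,0,0,0, 1,0.14,0,0,0,0,0, 1,0.165,0,0,0,0,0, 1,0.19,0,0,0,0,0, 1,0.205,0,0,0,0,0, 1,0.215,0,0,0,0,0, 1,0.22,0,0,0,0,0, 1,0.225,0,0,0,0,0, 1,0.225,0,0,0,0,0]'
python3 - <<'E'
from look import *
o,im,d=grab('wrist','w2'); print(o['tool_pos'])
E
```

```text
t: 3.15
tool_pos: [0.5451, 0.1452, 0.0062]
tool_rot: [1.881, 0.579, -1.881]
contact_force: [-0.1, -0.0, -0.0]
opening: 0.0855
[0.54509001 0.14516807 0.00621934]
```

View pics/w2.png

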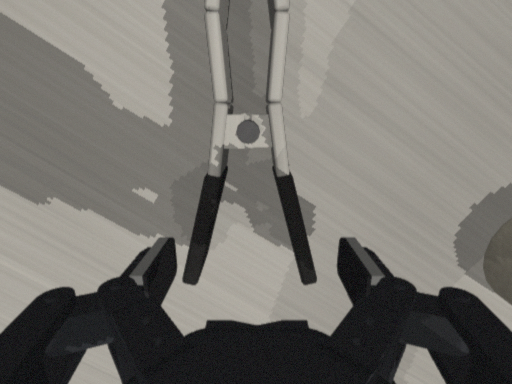

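Run:
```python
from look import *
s=np.load('pics/w2.npz');pos,rot=s['pos'],s['rot'];R=Ro.from_rotvec(rot).as_matrix()
for x in (0,-.019,-.032):
  for y in(-.0425,0,.0425): print(x,y,np.round(proj('wrist',pos+R@[x,y,0],pos,rot)))
for n,uv in [('piv',(248,131)),('tl',(192,280)),('tr',(309,280))]:
    P=ray('wrist',uv,.032,pos,rot); print(n,P.round(4),(R.T@(P-pos)).round(4))
print(R.round(3))
```

```text
0 -0.0425 [183. 242.]
0 0 [257. 242.]
0 0.0425 [331. 242.]
-0.019 -0.0425 [173. 260.]
-0.019 0 [257. 260.]
-0.019 0.0425 [341. 260.]
-0.032 -0.0425 [165. 275.]
-0.032 0 [257. 274.]
-0.032 0.0425 [349. 274.]
piv [0.5963 0.1844 0.032 ] [-0.0258 -0.0036 -0.0644]
tl [0.5213 0.1674 0.032 ] [-0.0258 -0.0318  0.0072]
tr [0.5535 0.1199 0.032 ] [-0.0258  0.0256  0.0073]
[[-0.     0.563 -0.827]
 [-0.    -0.827 -0.563]
 [-1.     0.     0.   ]]
```

```bash
python3 -m handwheel '[1,0,-0.0035,-0.004,0,0,0, 1,0,-0.0035,-0.004,0,0,0, 0.6,0,-0.0035,-0.004,0,0,0, 0.5,0,-0.0035,-0.004,0,0,0, 0.4,0,-0.0035,-0.004,0,0,0, 0.3,0,-0.0035,-0.004,0,0,0, 0.25,0,-0.0035,-0.004,0,0,0, 0.2,0,-0.0035,-0.004,0,0,0, 0.15,0,-0.0035,-0.004,0,0,0, 0.1,0,-0.0035,-0.004,0,0,0, 0.05,0,-0.0035,-0.004,0,0,0, 0,0,-0.0035,-0.004,0,0,0]' 28
python3 -m handwheel '[0,0,0,0,0,0,0, 0,0,0,0,0,0,0, 0,0,0,0,0,0,0, 0,0,0,0,0,0,0]'
python3 - <<'E'
from look import *
o,im,d=grab('wrist','w3'); print(o['tool_pos'],o['opening'])
E
```

```text
t: 4.2
tool_pos: [0.5492, 0.1509, 0.0104]
tool_rot: [1.885, 0.579, -1.875]
contact_force: [-5.0, -1.3, 15.4]
opening: 0.0264
t: 4.53
tool_pos: [0.5492, 0.1509, 0.0104]
tool_rot: [1.885, 0.579, -1.875]
contact_force: [-4.1, -0.4, 16.2]
opening: 0.0264
[0.54920965 0.15093673 0.01044999] 0.026424766628278164
```

View pics/w3.png

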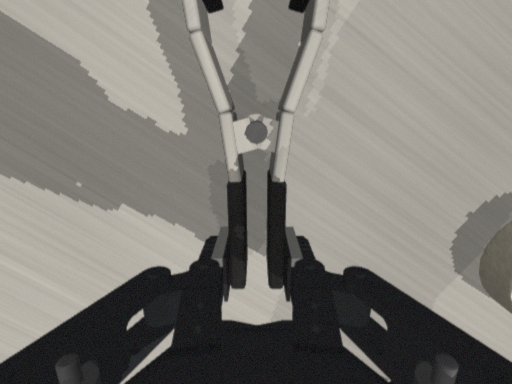

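```bash
python3 -m handwheel '[0,-0.005,0,0,0,0,0, 0,-0.01,0,0,0,0,0, 0,-0.018,0,0,0,0,0, 0,-0.028,0,0,0,0,0, 0,-0.038,0,0,0,0,0, 0,-0.048,0,0,0,0,0, 0,-0.056,0,0,0,0,0, 0,-0.062,0,0,0,0,0, 0,-0.064,0,0,0,0,0, 0,-0.064,0,0,0,0,0, 0,-0.064,0,0,0,0,0]' 30
python3 - <<'E'
from look import *
o,im,d=grab('wrist','w4'); print(o['tool_pos'],o['opening'],Ro.from_rotvec(o['tool_rot']).as_matrix().round(4))
o,im,d=grab('scene','s4');cv2.imwrite('pics/s4z.png',cv2.resize(im[90:290,150:400],(750,600)))
E
```

```text
t: 5.5
tool_pos: [0.5462, 0.1506, 0.0701]
tool_rot: [1.88, 0.58, -1.881]
contact_force: [-0.0, -0.4, -2.3]
opening: 0.0257
[0.54617145 0.15056888 0.07011572] 0.025722280023064717 [[-4.000e-04  5.629e-01 -8.266e-01]
 [-0.000e+00 -8.266e-01 -5.629e-01]
 [-1.000e+00 -2.000e-04  3.000e-04]]
```

View pics/w4.png

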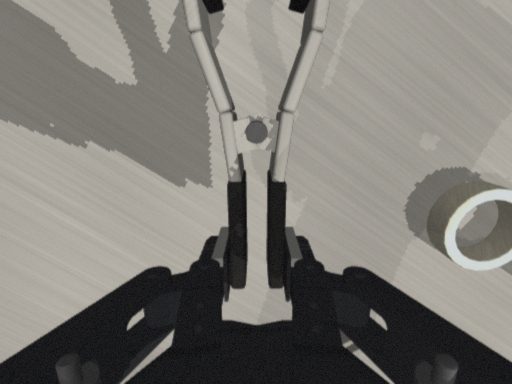

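View pics/s4z.png

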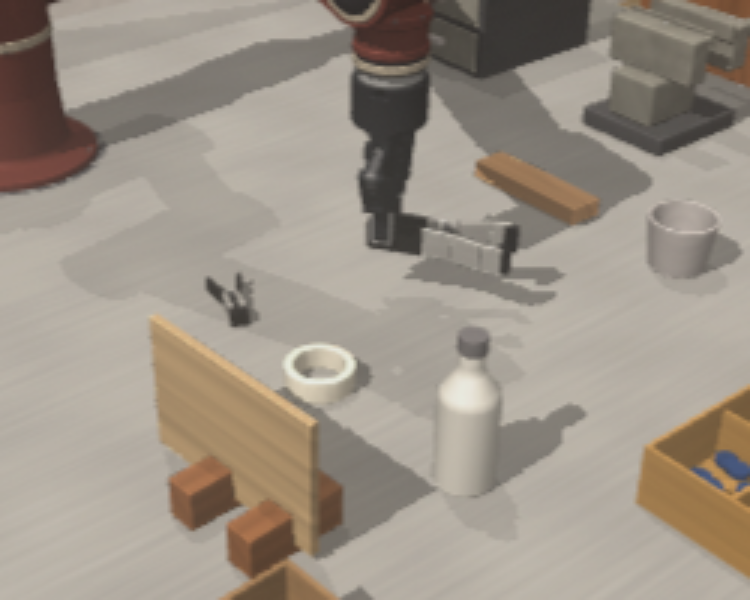

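```bash
python3 -m handwheel '[0,0,0.01,0.01,1,0,0, 0,0,0.025,0.03,4,0,0, 0,0,0.045,0.052,7,0,0, 0,0,0.068,0.077,10,0,0, 0,0,0.09,0.103,13,0,0, 0,0,0.113,0.128,16,0,0, 0,0,0.135,0.154,19,0,0, 0,0,0.158,0.179,22,0,0, 0,0,0.18,0.205,25,0,0, 0,0,0.203,0.23,28,0,0, 0,0,0.22,0.25,30,0,0, 0,0,0.225,0.256,30.7,0,0]'
python3 -m handwheel '[0,0,0,0,0,0,0, 0,0,0,0,0,0,0, 0,0,0,0,0,0,0]'
python3 - <<'E'
from look import *
o,im,d=grab('wrist','w5'); print(o['tool_pos'],o['opening'],Ro.from_rotvec(o['tool_rot']).as_matrix().round(4))
o,im,d=grab('top','t5');cv2.imwrite('pics/t5z.png',cv2.resize(im[80:260,230:390],(533,600)))
E
```

```text
t: 6.6
tool_pos: [0.4599, -0.1829, 0.0702]
tool_rot: [2.191, 0.06, -2.193]
contact_force: [-0.1, 0.5, -0.8]
opening: 0.0269
t: 6.85
tool_pos: [0.4613, -0.1785, 0.0699]
tool_rot: [2.189, 0.07, -2.19]
contact_force: [-0.0, -0.3, -1.2]
opening: 0.0263
[ 0.46130622 -0.17846903  0.06993929] 0.02634138184134451 [[-5.00e-04  6.31e-02 -9.98e-01]
 [ 8.00e-04 -9.98e-01 -6.31e-02]
 [-1.00e+00 -9.00e-04  5.00e-04]]
```

View pics/w5.png

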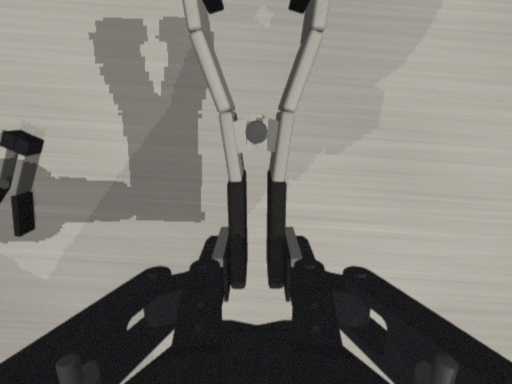

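View pics/t5z.png

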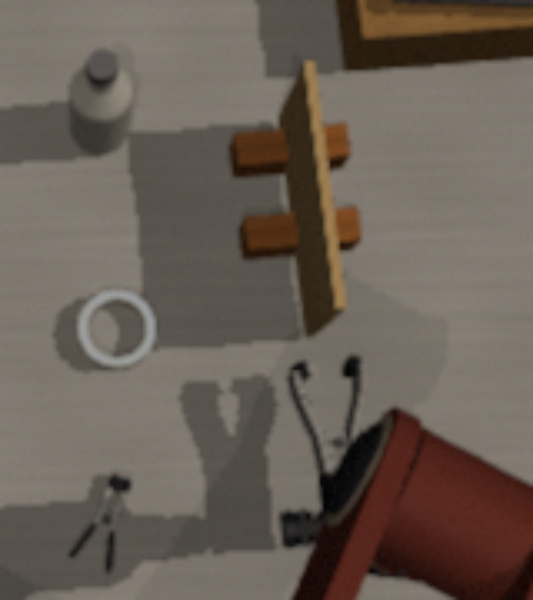

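```bash
python3 - <<'E'
from look import *
im=np.load('pics/t5.npz')['im'].astype(int)
# ridge: bright wood stripe
sub=im[90:185,305:345]; g=sub[...,2]-sub[...,0]; br=sub[...,2]
m=((g>40)&(br>120)).astype(np.uint8)
n,l,st,c=cv2.connectedComponentsWithStats(m); i=1+np.argmax(st[1:,4]); print(st[i],br.max())
ys,xs=np.nonzero(l==i)
rows=[(y+90,xs[ys==y].mean()+305,(ys==y).sum()) for y in np.unique(ys)]
rows=np.array(rows); print(rows[[0,1,-4,-3,-2,-1]])
P=np.array([ray('top',(u,v),.14) for v,u,w in rows[3:-3]])
k=np.polyfit(P[:,0],P[:,1],1); print('yaw',np.degrees(np.arctan(k[0])),'res',np.abs(P[:,1]-np.polyval(k,P[:,0])).max())
e=ray('top',(rows[-1,1],rows[-1,0]+.5),.14); f=ray('top',(rows[0,1],rows[0,0]-.5),.14)
print('edge',e,np.polyval(k,e[0]),'len',np.linalg.norm(e-f))
for uv in [(320.3,190.3),(335.6,188.8)]: print(ray('top',uv,.09))
E
python3 - <<'E'
import cv2
im=cv2.imread('pics/t5.png');cv2.imwrite('pics/t5y.png',cv2.resize(im[160:220,300:360],(600,600),interpolation=cv2.INTER_CUBIC))
E
```

```text
[ 17   8  17  75 282] 159
[[ 98.  322.5   2. ]
 [ 99.  323.    3. ]
 [169.  332.    3. ]
 [170.  332.    3. ]
 [171.  332.    3. ]
 [172.  333.    1. ]]
yaw 4.2591675045678565 res 0.008918570942355264
edge [ 0.62389032 -0.17249597  0.14      ] -0.1716246750894928 len 0.2013768880860085
[ 0.58569795 -0.14735479  0.09      ]
[ 0.58893169 -0.18824869  0.09      ]
```

View pics/t5y.png

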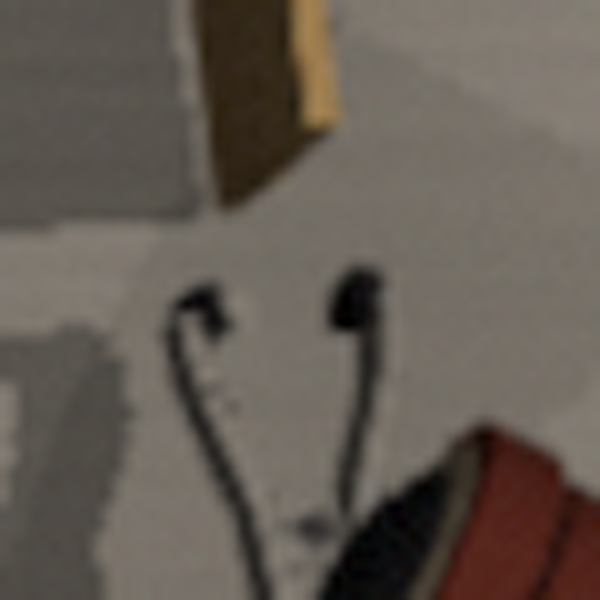

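Run:
```python
from look import *
o,im,d=grab('scene','s5'); cv2.imwrite('pics/s5z.png',cv2.resize(im[160:280,170:320],(750,600),interpolation=cv2.INTER_CUBIC))
s=o; pos,rot=o['tool_pos'],o['tool_rot'];R=Ro.from_rotvec(rot).as_matrix();print(pos,R[:,2])
for n,X in [('pivot',pos+R@[-.022,0,-.06]),('jaws',pos+R@[-.022,0,-.125]),('edge top',np.array([.6235,-.1705,.14])),('edge bot',np.array([.6235,-.1705,.01])),('far top',np.array([.823,-.157,.14]))]:
    u=np.array(proj('scene',X)); t=np.array(proj('top',X)); print(n,u.round(1),((u-[170,160])*5).round(),'top',t.round(1))
```

```text
[ 0.4615704  -0.17824516  0.07009167] [-9.97946866e-01 -6.40466192e-02  2.87769724e-04]
pivot [179.6 193.9] [ 48. 169.] top [331.9 214.2]
jaws [193.6 203.9] [118. 220.] top [329.  189.8]
edge top [199.8 194.5] [149. 173.] top [332.2 172.7]
edge bot [203.3 235.8] [166. 379.] top [322.7 181. ]
far top [253.1 230.9] [416. 354.] top [323.1  98.1]
```

View pics/s5z.png

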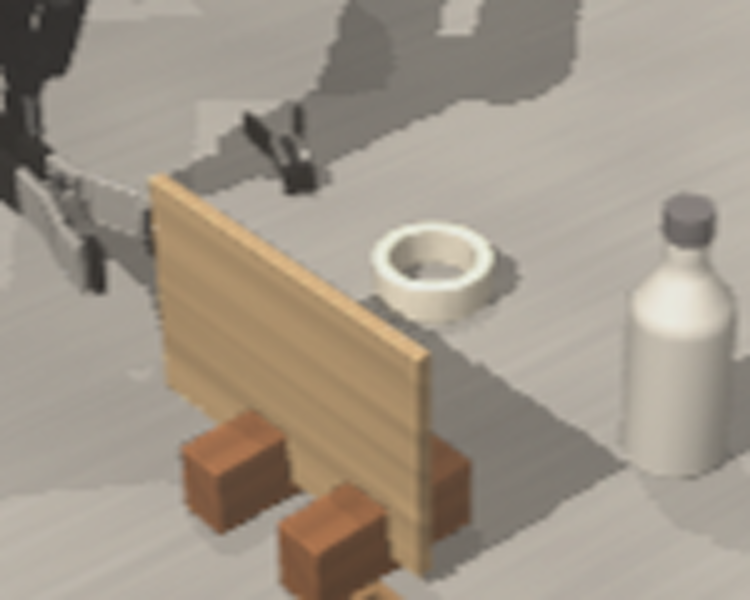

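```bash
python3 -m handwheel '[0,0,0.002,0,0,0,0, 0,0,0.003,0,0,0,0, 0,0,0.003,0,0,0,0, 0,0,0.003,-0.005,0,0,0, 0,0,0.003,-0.01,0,0,0, 0,0,0.003,-0.016,0,0,0, 0,0,0.003,-0.022,0,0,0, 0,0,0.003,-0.027,0,0,0, 0,0,0.003,-0.03,0,0,0, 0,0,0.003,-0.03,0,0,0, 0,0,0.003,-0.03,0,0,0, 0,0,0.003,-0.03,0,0,0]'
python3 - <<'E'
from look import *
o,im,d=grab('wrist','w6'); print(o['tool_pos'],o['opening'])
o,im2,d=grab('top','t6')
cv2.imwrite('pics/m6.png',np.hstack([im[:,96:416],cv2.resize(im2[160:220,300:360],(384,384),interpolation=cv2.INTER_CUBIC)]))
E
```

```text
t: 8.0
tool_pos: [0.4914, -0.1805, 0.0701]
tool_rot: [2.189, 0.068, -2.19]
contact_force: [-0.5, -0.7, -1.6]
opening: 0.0264
[ 0.49137213 -0.18052817  0.07014668] 0.02640131279676197
```

View pics/m6.png

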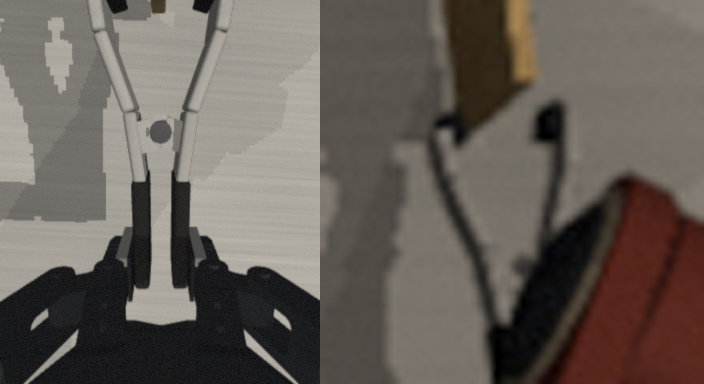

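```bash
python3 -m handwheel '[0,0,0,-0.005,0,0,0, 0,0,0,-0.01,0,0,0, 0,0,0,-0.015,0,0,0, 0,0,0,-0.02,0,0,0, 0,0,0,-0.025,0,0,0, 0,0,0,-0.03,0,0,0, 0,0,0,-0.034,0,0,0, 0,0,0,-0.036,0,0,0, 0,0,0,-0.036,0,0,0, 0,0,0,-0.036,0,0,0, 0,0,0,-0.036,0,0,0, 0,0,0,-0.036,0,0,0]'
python3 - <<'E'
from look import *
o,im,d=grab('wrist','w7'); print(o['tool_pos'],o['opening'],np.linalg.norm(o['dq']))
o,im2,d=grab('scene','s7')
cv2.imwrite('pics/m7.png',np.hstack([im[:,96:416],cv2.resize(im2[160:260,170:270],(384,384),interpolation=cv2.INTER_CUBIC)]))
E
```

```text
t: 9.1
tool_pos: [0.5273, -0.1783, 0.0702]
tool_rot: [2.19, 0.068, -2.19]
contact_force: [-0.4, -0.8, -1.1]
opening: 0.0262
[ 0.52725476 -0.1783103   0.07021588] 0.02624233892715404 0.002409283281940613
```

View pics/m7.png

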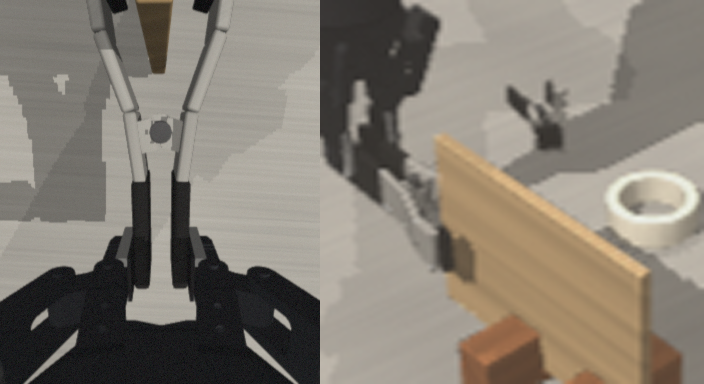

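Run:
```python
from look import *
s=np.load('pics/w7.npz');im,d,pos,rot=s['im'],s['d'],s['pos'],s['rot'];R=Ro.from_rotvec(rot).as_matrix()
c=ctrl.camera_params('wrist');f=192/np.tan(np.radians(c['fov_y']/2));H=np.array(c['hand_eye'])
g=im[...,2].astype(int)-im[...,0]
for r in (1,10,30,50,65,72):
    xs=np.nonzero((g[r,200:300]>25))[0]+200
    xs=xs[(xs>225)&(xs<275)]
    if len(xs)==0: continue
    u=(xs[0]+xs[-1])/2; z=np.median(d[r,xs[1:-1]])
    for uu,t in((xs[0],'L'),(u,'C'),(xs[-1],'R')):
        p=H@np.r_[z*(uu-c['cx'])/f,z*(r-c['cy'])/f,z,1]; print(r,t,uu,z.round(4),'tool',p[:3].round(4),'world',(pos+R@p[:3]).round(4))
for uv,zz in [((256,131),.0915)]:
    P=ray('wrist',uv,zz,pos,rot); print('pivot',P.round(4),(R.T@(P-pos)).round(4))
```

```text
1 L 232 0.0632 tool [-0.0692 -0.0059 -0.0968] world [ 0.6235 -0.1664  0.1393]
1 C 250.0 0.0632 tool [-0.0692 -0.0018 -0.0968] world [ 0.6238 -0.1705  0.1393]
1 R 268 0.0632 tool [-0.0692  0.0024 -0.0968] world [ 0.624  -0.1747  0.1393]
10 L 239 0.0676 tool [-0.0647 -0.0046 -0.0964] world [ 0.6232 -0.1677  0.1349]
10 C 253.0 0.0676 tool [-0.0647 -0.0012 -0.0964] world [ 0.6234 -0.1712  0.1349]
10 R 267 0.0676 tool [-0.0647  0.0023 -0.0964] world [ 0.6236 -0.1746  0.1349]
30 L 243 0.0847 tool [-0.0468 -0.0045 -0.0964] world [ 0.6232 -0.1679  0.117 ]
30 C 254.0 0.0847 tool [-0.0468 -0.0011 -0.0964] world [ 0.6235 -0.1713  0.117 ]
30 R 265 0.0847 tool [-0.0468  0.0023 -0.0964] world [ 0.6237 -0.1747  0.117 ]
50 L 244 0.1128 tool [-0.0175 -0.0054 -0.0964] world [ 0.6232 -0.1669  0.0877]
50 C 253.5 0.1128 tool [-0.0175 -0.0015 -0.0964] world [ 0.6234 -0.1708  0.0877]
50 R 263 0.1128 tool [-0.0175  0.0024 -0.0964] world [ 0.6236 -0.1747  0.0877]
65 L 251 0.1501 tool [ 0.0214 -0.0033 -0.0964] world [ 0.6232 -0.1691  0.0488]
65 C 252.5 0.1501 tool [ 0.0214 -0.0025 -0.0964] world [ 0.6233 -0.1699  0.0488]
65 R 254 0.1501 tool [ 0.0214 -0.0016 -0.0964] world [ 0.6233 -0.1707  0.0488]
72 L 250 0.1777 tool [ 0.0501 -0.0045 -0.0964] world [ 0.6232 -0.1679  0.0201]
72 C 255.0 0.1777 tool [ 0.0501 -0.0012 -0.0964] world [ 0.6234 -0.1711  0.0201]
72 R 260 0.1777 tool [ 0.0501  0.002  -0.0964] world [ 0.6236 -0.1743  0.0201]
pivot [ 0.5911 -0.1738  0.0915] [-0.0213 -0.0005 -0.064 ]
```

Run:
```python
from station import ctrl
o=ctrl.get_obs(); print(o['t'],o['opening'],o['contact_force']); print(ctrl.finish_job())
```

```text
9.2 0.026287239191749377 [-0.27537945  0.55018372 -1.66242253]
the job is handed in; nothing more can be done
None
```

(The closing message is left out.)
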